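# Turn a jar lid over in the turn-over chute

## Task

The jar lids on the green mat are lying open side up, but the capper needs them smooth top up. Pick the one lid that fits the neck of the open jar, lay it flat on the sloping entry ramp of the steel turn-over chute and let it go there, so that it slides down, tumbles over and comes to rest flat in the exit tray with its closed top up. Leave the other lids, the jars and everything else on the bench where they are.

Things in the scene. Friction and masses are not known exactly. Their poses are not given: they have to be found in the camera images.
- lid_medium_center (a point): centre (half-way up) of a loose dark-brown screw lid, 58 mm outside diameter, 54 mm inside, 18 mm high, closed top with a white liner inside, about 22 g; it starts lying on the mat open side up (white liner showing), so this point is 9 mm above the mat. z axis points out of the open side. Of the three lids this is the one that fits the open jar
- lid_small_center (a point): centre (half-way up) of a loose dark-brown screw lid, 48 mm outside diameter, 44 mm inside, 18 mm high, closed top with a white liner inside, about 16 g; it starts lying on the mat open side up (white liner showing), so this point is 9 mm above the mat. z axis points out of the open side
- lid_large_center (a point): centre (half-way up) of a loose dark-brown screw lid, 68 mm outside diameter, 64 mm inside, 18 mm high, closed top with a white liner inside, about 28 g; it starts lying on the mat open side up (white liner showing), so this point is 9 mm above the mat. z axis points out of the open side
- open_jar_neck (a point): centre of the rim of the loose, empty amber jar without a lid that stands on the mat; 66 mm body diameter, neck 52 mm outside diameter, rim 119 mm above the mat; the lid to use fits over this neck
- ramp (a point): spot for laying the lid: on the surface of the chute's entry ramp, on its centre line, 60 mm up from the lower lip, 70 mm below the head. Smooth slippery steel, 110 mm wide, 130 mm long, sloping 35 degrees down towards the chute's -x end, open at the sides here. x axis up the slope, y across, z square off the ramp. A lid let go here slides off the lip at once, turns over and comes out below
- bridge (a point): front lower edge, at mid-width, of the photo-eye bridge at the ramp head: 64 mm up-slope of the laying spot and 85 mm off the ramp surface. The bridge (15 mm bar, 134 mm wide, yellow 20 mm sensor on top reaching 4 mm nearer) stands square to the ramp, so it leans over it: a vertical gripper fouls it, one square to the ramp passes
- exit_tray (a point): centre of the flat floor of the chute's exit tray (80 mm long, 104 mm wide, side walls 20 mm and a yellow end stop 24 mm above the floor), at the foot of the chute under and beyond the ramp head, 6 mm above the bench. x axis: horizontally out of the chute, away from the return ramp; z up
- chute: the fixed turn-over chute, 220 mm long, 140 mm wide (170 mm at its feet), entry ramp lip 149 mm and head 223 mm above the bench, top of the photo-eye sensor 322 mm; deflector wall at the -x end 181 mm high; two clear cheeks 104 mm apart and equally high run back from it over the lowest 22 mm of the ramp. Origin on the bench under its middle; x axis points to its exit tray
- mat: fixed green mat, 290 x 330 mm, 3 mm thick, on which the lids and the open jar stand; origin at the centre of its underside
- jar_left: closed jar, 66 mm diameter, 120 mm high, loose; origin at the centre of its foot
- jar_right: closed jar, 66 mm diameter, 120 mm high, loose; origin at the centre of its foot
- wrench: loose steel wrench lying on the bench; origin under its middle
- tape_roll: loose roll of brown packing tape, 100 mm diameter, 48 mm high, lying flat; origin at the centre of its underside

How it is judged:
By the outcome, as a careful person would: the job done as asked, in the order asked, and still so for the second after the job is handed in, with the robot touching nothing.
It also fails if it takes over 38 s, if anything falls off the work surface, if the arm or the gripper's body presses on something with over 40 N, if the wrist force passes 120 N, or if a joint passes its speed limit or range.

## Robot

A 6-joint arm with a two-finger parallel gripper is mounted at the origin on the work surface. World frame = base frame: x ahead of the robot, y to its left, z up, the work surface at z = 0. Lengths are in m, angles in rad, forces in N, time in s.
With the tool pointing down it reaches from about 0.35 to 0.975 m from the base axis. Payload 4.9 kg.
Tool frame: the origin (TCP) lies on the centre line of the jaws, within the pads' length; the fingertips stand 14 mm ahead of it and the grasp point (between the pads) lies 5 mm behind it; y points along the fingers, z is the direction in which the jaws open and shut, and the axes are right-handed (so a half turn about y gives the same grasp; the last joint's range is limited). The gripper opens to 85 mm and grips with 20 to 120 N. Pads are 22 mm wide; open, the fingers measure 114 mm over their backs; the gripper's body (76 mm by 85 mm) begins 54 mm behind the grasp point. The pads swing forward as they close: fully open they stand 13 mm farther back than shut.
Start: joints at [-1.406, 0.053, 1.613, -0, 1.476, -0.119], TCP at [0.175, -0.6, 0.245] pointing down, gripper open.
Joint ranges: [-3.01, 3.01], [-1.01, 2.22], [0.06, 2.58], [-1.02, 4.17], [0.09, 2.62], [-3.14, 3.14]. Speed limits (rad/s): [2.57, 2.57, 3.14, 3.14, 3.14, 3.14].

## Interface

Orientations are given as a rotation vector (axis times angle).
In Python, from station import ctrl gives the robot as it stands.
- The arm moves only by the tool servo_tool, never from a script. Its arguments are lists of equal length, an entry for each row: "delta_pos": the shift along the tool's x, y, z in m, a list of three; "dr": the turn, a rotation vector about the tool's x, y, z in degrees, a list of three; "grip": the opening, from 0 (shut) to 1 (fully open). In form: {"delta_pos": [[x, y, z], ...], "dr": [[rx, ry, rz], ...], "grip": [grip, ...]}. A call has 1 to 5 rows; each row shifts and turns the pose as measured when the row begins, along the tool's axes as they then stand; what a row does not reach is not made up. A row lasts 1/8 s, in which the tool goes at most 62.5 mm and 10.7 degrees, less where a joint would pass 70% of its speed; a pose out of reach is approached as far as the arm can. A call is refused whole if a number of a shift passes 0.0625 or a number of a turn 10.7, either way. A call with a gripper value outside its range is refused whole. The fingers move at their own pace and stop on an object; "grip_force" is the grip in N (left out, the last holds). Time passes only in rows, so rows that do not move let the fingers close. It gives the time, the measured TCP pose, the force and the opening at its end, in the units of the state.
- ctrl.get_obs(): the state, without advancing time (a new reading comes with each control period).
- ctrl.get_image(name): name is "side" or "top" or "wrist"; returns the picture (420x560x3 uint8, red, green, blue); there is no depth.
- ctrl.camera_params(name): a dict with "fovy" (degrees; the focal length in pixels is half the picture's height over the tangent of half this angle, whatever the lens; pixels are square), "cx", "cy" (the principal point, pixels), "k1" (the pictures are not rectified: a ray, as slopes to the right and down, at radius r is drawn at 1 + k1 r^2 times it, then the intrinsics apply), "eye" and "rotation" of the camera in the world. Camera axes: x right, y down, z forward; pixel columns grow to the right and rows downward; lengths in m; the calibration is good to about 2 mm. A picture is of the moment at which its call begins: read the wrist's pose just before it. camera_params takes no time and is no camera call; for the wrist camera it gives the pose at the moment of the call.
- ctrl.finish_job(): hands the job in, once; it reports no verdict.
Trained networks look in the newest picture that a camera, given by its name, has taken for a name from the list of things; names that differ only in an ending like _2 or _b are one class to them, and where a whole thing is asked for, a point or a joint stands for the part that bears it (a point fixed in the world has none). Each returns a list of dicts, best first, with "score" (0 to 1); they miss things now and then, are a little off and sometimes report something else, mostly with a low value. They report only what shows in the picture. A call takes as long as a camera call.
- ctrl.masks_of(camera, label): "pixels" (420x560 bool, what is visible of it) and "extent" ([left, top, right, bottom] in pixels, round what is visible of it).
The state is a dict: "t": time; "q": joint angles; "dq": joint speeds; "effort": joint torques, N m; "tool_pos": TCP position; "tool_rot": TCP orientation; "contact_force": force on the tool from outside, world axes, zero at the start; "wrist_torque": the same for the moment, N m; "opening": finger opening in m.
Only numpy, scipy, OpenCV 4.12 (cv2) and the standard library are available. Lean on these libraries where they do the work, as an engineer would, in place of code of your own. Each camera call takes 0.05 s, during which the arm holds its last target.

## Working session

There is one attempt and no reset: what is moved stays moved. The work goes in short steps, Python scripts to look and compute and a tool call to move; the robot and the scene stay as the last step left them, time stands still between calls to the robot, and variables do not carry over. Pictures are saved under pics/ and viewed, and the job is handed in when it is done.

Besides the shell and the picture viewer there is one more tool, called after "Call:" by a JSON object that holds its "api" and its "payload". servo_tool: Moves the arm, as the interface text tells. Its arguments: {"type":"object","properties":{"delta_pos":{"type":"array","items":{"type":"array","items":{"type":"number"}}},"dr":{"type":"array","items":{"type":"array","items":{"type":"number"}}},"grip":{"type":"array","items":{"type":"number"}},"grip_force":{"type":"number"}},"required":["delta_pos","dr","grip"]}

```bash
mkdir -p pics; ls
python3 - <<'E'
from station import ctrl
import cv2
o=ctrl.get_obs(); print(o)
for n in ("side","top"):
    p=ctrl.camera_params(n); print(n,p)
    im=ctrl.get_image(n); cv2.imwrite(f"pics/{n}0.png",im[:,:,::-1])
E
```

```text
pics
{'t': 0.0, 'q': array([-1.40603176e+00,  5.33472461e-02,  1.61428790e+00, -4.84466258e-06,
        1.47598572e+00, -1.19010753e-01]), 'dq': array([ 0.00214591, -0.00037944,  0.00068883,  0.00179745, -0.0015168 ,
       -0.00152653]), 'effort': array([ 3.36509904e-03, -3.93684912e+01, -3.70171773e+01,  7.26807116e-05,
        7.09993605e-03,  8.86109149e-06]), 'tool_pos': array([ 0.17488425, -0.59942091,  0.24407259]), 'tool_rot': array([-0.29564617,  2.07140309, -2.06716489]), 'contact_force': array([-0.05121627, -0.37339184, -0.09844068]), 'wrist_torque': array([0.01566312, 0.02188641, 0.02582192]), 'opening': 0.08518063582952465}
side {'fovy': 48.234312333773644, 'cx': 281.73604129841783, 'cy': 214.9185742540743, 'k1': 8.472365326635767e-05, 'eye': array([-0.1351151 , -0.71878244,  1.24728702]), 'rotation': array([-2.26848901,  0.87316542, -0.3368482 ])}
top {'fovy': 43.239628827355276, 'cx': 267.06436050002617, 'cy': 212.73666039577287, 'k1': 0.017652207030996295, 'eye': array([ 0.41159401, -0.01212443,  1.44462708]), 'rotation': array([-2.16844389,  2.2108694 , -0.086071  ])}
```

View pics/side0.png

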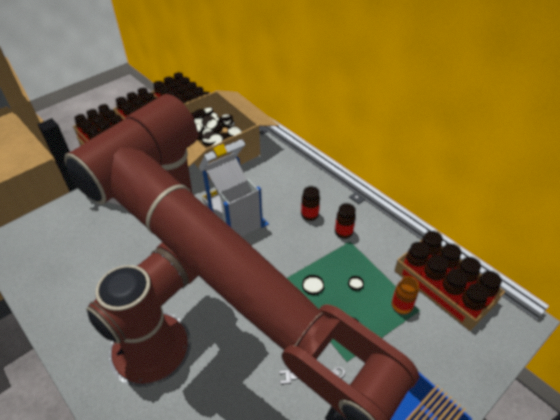

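View pics/top0.png

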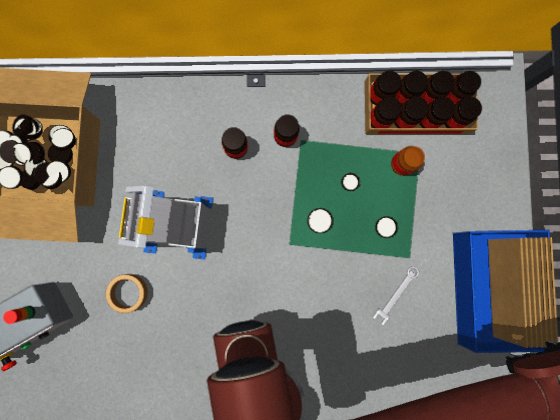

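```bash
cat > h.py <<'E'
import numpy as np, cv2
from scipy.spatial.transform import Rotation as R
from station import ctrl
def cam(n):
    p=ctrl.camera_params(n); f=210/np.tan(np.radians(p['fovy'])/2)
    return p,f,R.from_rotvec(p['rotation']).as_matrix()
def proj(n,X,c=None):
    p,f,M=c or cam(n); d=(np.atleast_2d(X)-p['eye'])@M
    s=d[:,:2]/d[:,2:]; s=s*(1+p['k1']*(s**2).sum(1,keepdims=True))
    return s*f+[p['cx'],p['cy']]
def ray(n,uv,c=None):
    p,f,M=c or cam(n); s0=(np.atleast_2d(uv)-[p['cx'],p['cy']])/f; s=s0.copy()
    for _ in range(10): s=s0/(1+p['k1']*(s**2).sum(1,keepdims=True))
    return p['eye'],np.c_[s,np.ones(len(s))]@M.T
def onz(n,uv,z,c=None):
    e,d=ray(n,uv,c); return e+d*((z-e[2])/d[:,2:])
E
python3 - <<'E'
from h import *
im=ctrl.get_image("top"); cv2.imwrite("pics/top1.png",im[:,:,::-1])
for l in ["lid_medium_center","lid_small_center","lid_large_center","chute","open_jar_neck","mat"]:
    for m in ctrl.masks_of("top",l)[:3]:
        px=m['pixels']; ys,xs=np.nonzero(px); c=[xs.mean(),ys.mean()]
        print(l,round(m['score'],2),np.round(m['extent'],1),np.round(c,1),px.sum(),np.round(onz("top",c,0.015)[0],4))
        if l=='chute': np.save('chute_top.npy',px)
big=cv2.resize(im[170:280,100:240],None,fx=5,fy=5,interpolation=cv2.INTER_CUBIC)
cv2.imwrite("pics/chute_big.png",big[:,:,::-1])
big=cv2.resize(im[130:270,280:440],None,fx=4,fy=4,interpolation=cv2.INTER_CUBIC)
cv2.imwrite("pics/mat_big.png",big[:,:,::-1])
E
```

```text
lid_medium_center 0.68 [374.8 216.7 397.4 236.6] [386.5 226.5] 388 [ 0.4685 -0.3471  0.015 ]
lid_medium_center 0.36 [116.9 182.3 215.5 260.6] [163.3 220.9] 4776 [0.4951 0.2549 0.015 ]
lid_small_center 0.83 [340.7 175.7 362.7 193.5] [350.7 181.6] 281 [ 0.5924 -0.2542  0.015 ]
lid_large_center 0.94 [308.2 209.4 332.2 237.6] [319.7 220. ] 484 [ 0.4896 -0.1671  0.015 ]
chute 0.91 [118.5 184.1 212.2 261.1] [163.7 220.8] 4910 [0.4953 0.2539 0.015 ]
open_jar_neck 0.76 [388.4 146.3 424.9 173.9] [407.8 160.2] 720 [ 0.6482 -0.4117  0.015 ]
open_jar_neck 0.19 [309.9 211.  334.8 237.9] [320.3 220.5] 511 [ 0.4882 -0.1688  0.015 ]
mat 0.76 [291.2 139.5 419.8 256.6] [352.9 198.7] 10815 [ 0.5457 -0.2588  0.015 ]
mat 0.67 [342.2 175.2 361.5 193. ] [350.6 181.6] 241 [ 0.5923 -0.2539  0.015 ]
```

View pics/chute_big.png

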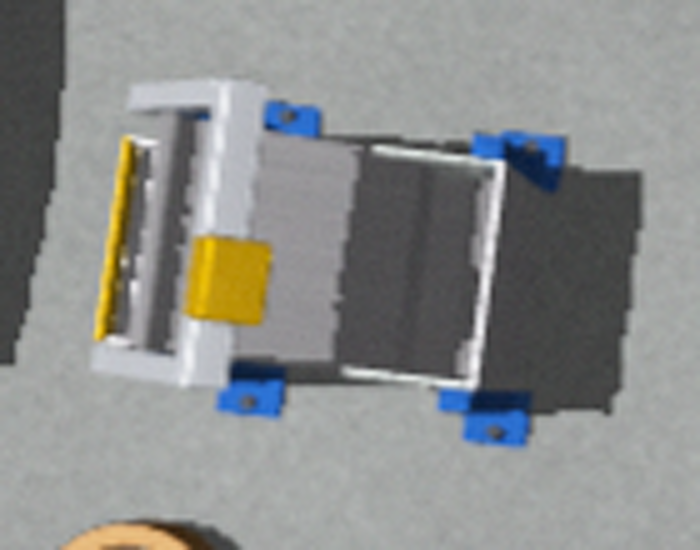

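View pics/mat_big.png

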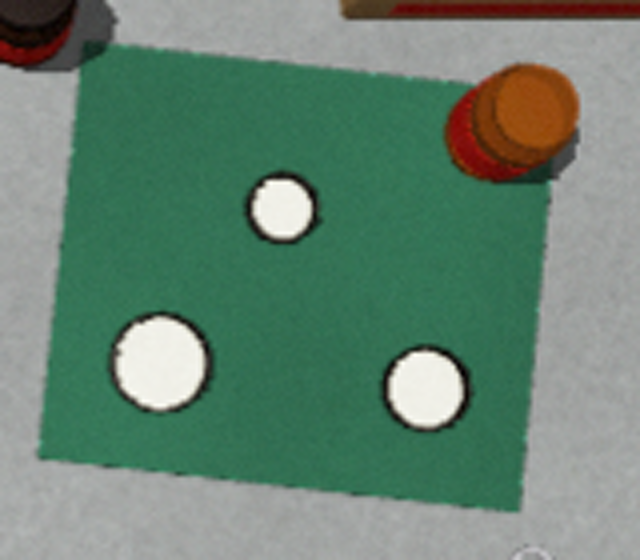

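Run:
```python
from h import *
im=cv2.imread("pics/side0.png")
big=cv2.resize(im[130:250,180:290],None,fx=6,fy=5*1.2,interpolation=cv2.INTER_CUBIC)[:600]
big=cv2.resize(im[135:245,185:285],None,fx=5.4,fy=5.4,interpolation=cv2.INTER_CUBIC)
cv2.imwrite("pics/chute_side.png",big)
from scipy.optimize import least_squares
f=lambda u,v:[u/5+100-.4,v/5+170-.4]
c35,s35=np.cos(np.radians(35)),np.sin(np.radians(35))
obs=[('lip+',355,148),('lip-',335,358),('bar+',265,85),('bar-',230,385),('def+',503,165),('def-',478,385),('stop+',127,140),('stop-',101,338)]
def pts(p):
    x,y,a,xl,wd,ws=p
    P={'lip':(xl,55,.149),'bar':(xl+.124*c35-.1*s35,.067,.149+.124*s35+.1*c35),'def':(-.110,wd,.181),'stop':(.108,ws,.030)}
    P['lip']=(xl,.055,.149)
    out=[]
    for n,u,v in obs:
        q=P[n[:-1]]; sy=-1 if n[-1]=='+' else 1   # chute y ~ -x world
        X=np.array([q[0],sy*q[1]]); Rm=np.array([[np.cos(a),-np.sin(a)],[np.sin(a),np.cos(a)]])
        out.append([*(Rm@X+[x,y]),q[2]])
    return np.array(out)
C=cam("top"); T=np.array([f(u,v) for _,u,v in obs])
r=least_squares(lambda p:(proj("top",pts(p),C)-T).ravel(),[.49,.25,1.6,-.06,.055,.05],loss='soft_l1')
print(r.x,np.degrees(r.x[2])); print((proj("top",pts(r.x),C)-T).round(1))
```

```text
[ 0.49146631  0.2522038   1.43641415 -0.05895912  0.05276639  0.05321349] 82.30046830054029
[[10.4  0.7]
 [ 8.7  3.4]
 [-2.2 -1.2]
 [-3.3  0.4]
 [-0.2 -0.6]
 [-0.7 -0.7]
 [ 0.6 -0. ]
 [ 0.5 -0. ]]
```

View pics/chute_side.png

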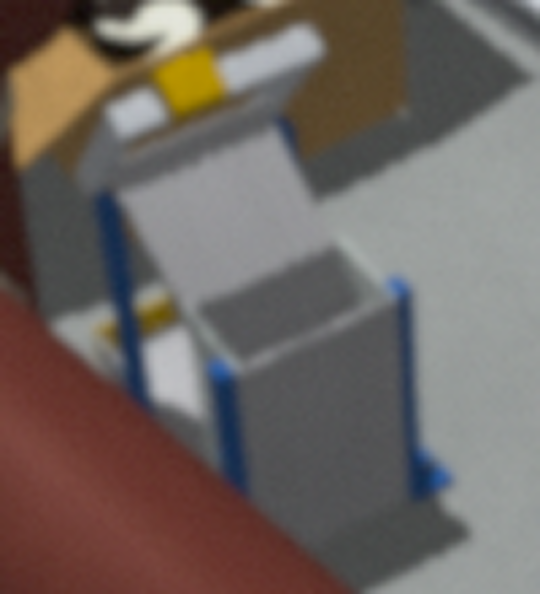

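```bash
cat > ov.py <<'E'
from h import *
import sys
c35,s35=np.cos(np.radians(35)),np.sin(np.radians(35))
def model(p):
    x,y,a,xl=p[:4]
    Rm=np.array([[np.cos(a),-np.sin(a)],[np.sin(a),np.cos(a)]])
    W=lambda q:np.array([[*(Rm@np.array(k[:2])+[x,y]),k[2]] for k in q])
    r=lambda s,w,n:(xl+s*c35-n*s35,w,.149+s*s35+n*c35)
    return {'ramp':W([r(0,-.055,0),r(0,.055,0),r(.13,.055,0),r(.13,-.055,0),r(0,-.055,0)]),
     'bar':W([r(.124,-.067,.1),r(.124,.067,.1),r(.139,.067,.1),r(.139,-.067,.1),r(.124,-.067,.1)]),
     'def':W([(-.11,-.052,.181),(-.11,.052,.181)]),'stop':W([(.11,-.052,.03),(.11,.052,.03)]),
     'spot':W([r(.06,0,0),r(.09,0,0)]),'foot':W([(-.11,-.07,0),(.11,-.07,0),(.11,.07,0),(-.11,.07,0),(-.11,-.07,0)])}
def overlay(cn,im,p,box,s,out,c=None,gain=1.0):
    u0,v0,u1,v1=box
    b=cv2.resize(np.clip(im[v0:v1,u0:u1].astype(float)*gain,0,255).astype(np.uint8),None,fx=s,fy=s,interpolation=cv2.INTER_CUBIC)
    for i,(k,X) in enumerate(model(p).items()):
        q=((proj(cn,X,c)-[u0,v0]+.5)*s).astype(int)
        cv2.polylines(b,[q.reshape(-1,1,2)],False,[(0,0,255),(0,255,0),(255,0,0),(0,255,255),(255,0,255),(255,255,0)][i],1)
    cv2.imwrite(out,b)
if __name__=="__main__":
    p=[.49146631,.2522038,1.43641415,-.05895912]
    a=cv2.imread("pics/top1.png"); b=cv2.imread("pics/side0.png")
    overlay("top",a,p,(110,175,230,270),6,"pics/o_top.png",gain=1.5)
    overlay("side",b,p,(185,135,285,245),5.4,"pics/o_side.png",gain=1.5)
E
python3 ov.py
```

```text
(no output)
```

View pics/o_top.png

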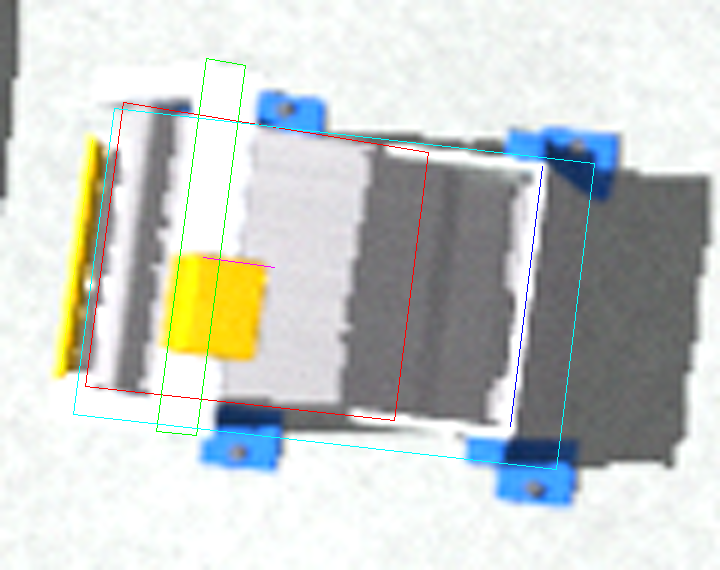

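View pics/o_side.png

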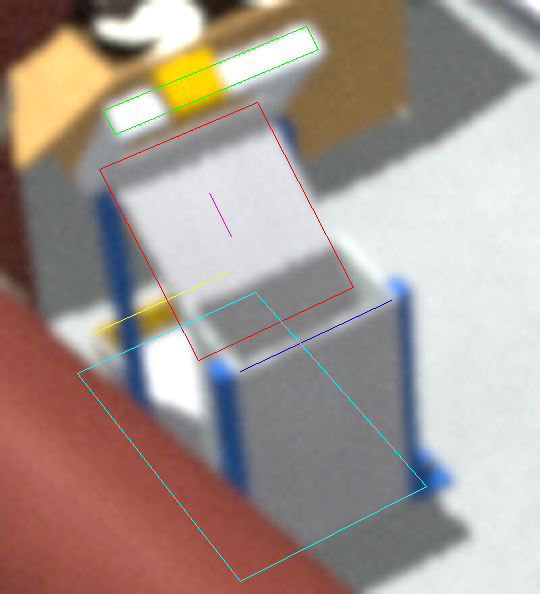

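```bash
cat > fit.py <<'E'
from ov import *
from scipy.optimize import least_squares
f=lambda u,v:[u/6+110-.5,v/6+175-.5]
fs=lambda u,v:[u/5.4+185-.5,v/5.4+135-.5]
ot=[('ramp',0,442,160),('ramp',1,412,425),('bar',0,250,130),('bar',1,215,420)]
tp=np.array([f(*a[2:]) for a in ot]); 
def res(p):
    m=model(p); L=[]
    # point-to-edge: use both points, project residuals along edge normal mostly for line positions
    P=proj("top",np.array([m[n][i] for n,i,_,_ in ot]),CT)
    d=P-tp
    out=[]
    for k in (0,2):
        e=P[k+1]-P[k]; e/=np.linalg.norm(e); n=np.array([-e[1],e[0]])
        out+= [d[k]@n,d[k+1]@n]
    # ramp sides in top
    def side(P0,P1,pts,c):
        a,b=proj(c[0],np.array([P0,P1]),c[1]); e=(b-a)/np.linalg.norm(b-a); n=np.array([-e[1],e[0]])
        return [(q-a)@n for q in pts]
    r=m['ramp']
    out+=side(r[0],r[3],[f(255,131),f(375,149)],("top",CT))+side(r[1],r[2],[f(218,402),f(342,414)],("top",CT))
    s=[("side",CS)][0]
    out+=side(r[1],r[2],[fs(128,205),fs(190,312)],s)+side(r[0],r[3],[fs(285,135),fs(315,205)],s)
    b=m['bar']
    out+=side(b[0],b[1],[fs(116,138),fs(322,48)],s)
    out+=[(p[3]+.064)*50]
    return np.array(out)
if __name__=="__main__":
    CT=cam("top");CS=cam("side")
    r=least_squares(res,[.4915,.2522,1.436,-.064],loss='soft_l1')
    print(r.x,np.degrees(r.x[2])); print(r.fun.round(1)); np.save('pose.npy',r.x)
    a=cv2.imread("pics/top1.png"); b=cv2.imread("pics/side0.png")
    overlay("top",a,r.x,(110,175,230,270),6,"pics/o_top2.png",gain=1.5)
    overlay("side",b,r.x,(185,135,285,245),5.4,"pics/o_side2.png",gain=1.5)
    print(model(r.x)['spot'])
E
python3 fit.py
```

```text
[ 0.49169527  0.25173919  1.44342938 -0.064     ] 82.7024113583937
[ 0.3  0.6 -0.3 -0.1 -1.4 -1.2 -0.3 -0.1  1.3  2.3  1.5  0.3  0.7  1.
 -0. ]
[[0.48980887 0.23700861 0.18341459]
 [0.4929304  0.26138411 0.20062188]]
```

View pics/o_top2.png

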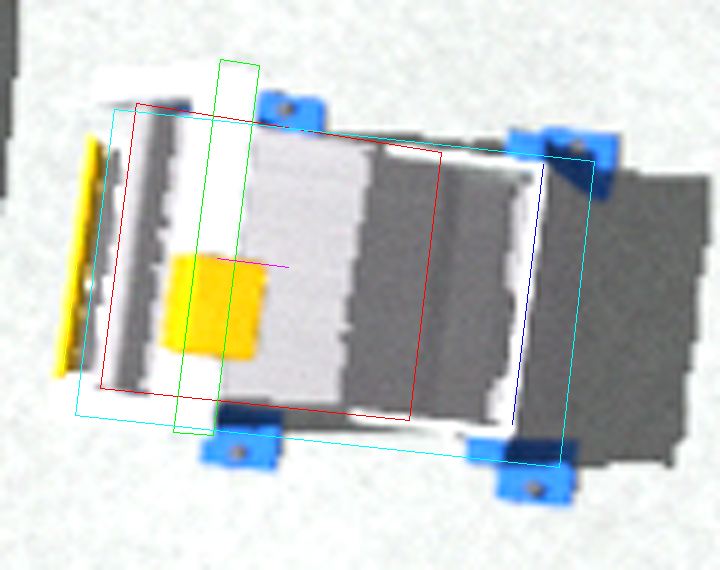

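View pics/o_side2.png

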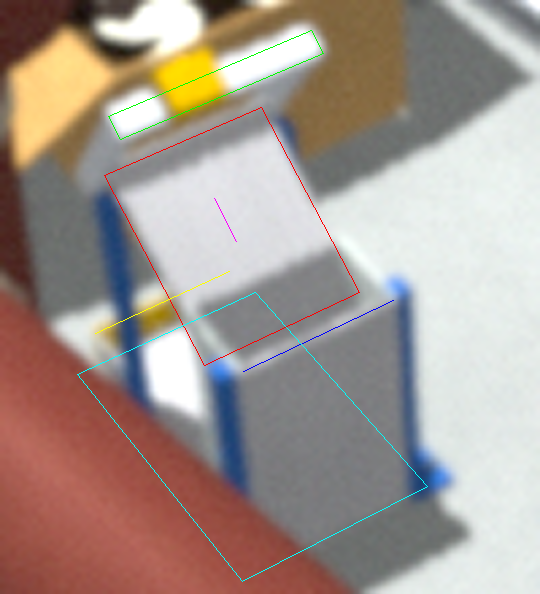

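```bash
cat > st.py <<'E'
from h import *
o=ctrl.get_obs(); M=R.from_rotvec(o['tool_rot']).as_matrix()
print('t',round(o['t'],2),'pos',o['tool_pos'].round(4),'q',o['q'].round(2),'F',o['contact_force'].round(1),'op',round(o['opening'],4)); print(M.round(3))
E
python3 st.py
python3 - <<'E'
from h import *
print(ctrl.camera_params("wrist"))
im=ctrl.get_image("wrist"); cv2.imwrite("pics/w0.png",im[:,:,::-1])
E
```

```text
t 0.45 pos [ 0.175  -0.5999  0.2452] q [-1.41  0.05  1.61 -0.    1.48 -0.12] F [-0.1 -0.2  0.3] op 0.0852
[[-0.96 -0.    0.28]
 [-0.28  0.   -0.96]
 [-0.   -1.   -0.  ]]
{'fovy': 60.26901086058744, 'cx': 278.80363885258754, 'cy': 206.56520882751792, 'k1': -0.0037562341035524663, 'eye': array([ 0.24090261, -0.5802262 ,  0.37343915]), 'rotation': array([ 2.33239796, -1.74864871, -0.24176452])}
```

View pics/w0.png

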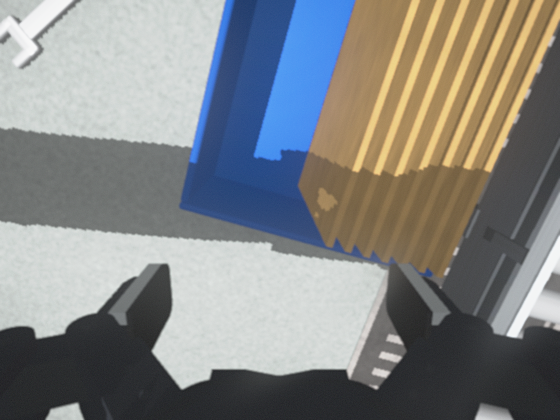

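Call:
{"api": "servo_tool", "payload": {"delta_pos": [[0, 0, -0.04], [-0.02, 0, -0.06], [-0.04, 0, -0.055], [-0.06, 0, -0.01], [-0.06, 0, 0]], "dr": [[0, 0, 0], [0, 0, 0], [0, 0, 0], [0, 0, 0], [0, 0, 0]], "grip": [1, 1, 1, 1, 1]}}

```text
t: 1.12
tool_pos: [0.2992, -0.3925, 0.2451]
tool_rot: [-0.287, 2.072, -2.076]
contact_force: [1.2, -0.3, 1.0]
opening: 0.0853
```

```bash
python3 st.py
```

```text
t 1.12 pos [ 0.2992 -0.3925  0.2451] q [-1.07 -0.27  1.91 -0.    1.5   0.23] F [ 1.2 -0.3  1. ] op 0.0853
[[-0.962  0.001  0.272]
 [-0.272 -0.002 -0.962]
 [-0.    -1.     0.002]]
```

Call:
{"api": "servo_tool", "payload": {"delta_pos": [[-0.05, 0, 0], [-0.05, 0, 0], [-0.035, 0, 0], [0, 0, 0]], "dr": [[0, -10, 0], [0, -10, 0], [0, -10, 0], [0, 0, 0]], "grip": [1, 1, 1, 1]}}

```text
t: 1.62
tool_pos: [0.4271, -0.332, 0.2461]
tool_rot: [-0.755, 1.732, -1.741]
contact_force: [-0.7, 0.5, 0.2]
opening: 0.0857
```

```bash
python3 st.py;  cat > lid.py <<'E'
from h import *
import sys
C=cam("wrist"); im=ctrl.get_image("wrist"); cv2.imwrite(sys.argv[1],im[:,:,::-1])
o=ctrl.get_obs(); M=R.from_rotvec(o['tool_rot']).as_matrix()
for l in ["lid_medium_center"]:
    for m in ctrl.masks_of("wrist",l)[:3]:
        px=m['pixels'].astype(np.uint8); 
        cs,_=cv2.findContours(px,0,1); cc=max(cs,key=len)[:,0,:].astype(float)
        W=onz("wrist",cc,0.021,C)[:,:2]; (c,r)=cv2.minEnclosingCircle(W.astype(np.float32))
        from scipy.optimize import least_squares
        s=least_squares(lambda p:np.hypot(*(W-p[:2]).T)-p[2],[*c,r],loss='soft_l1',f_scale=.001).x
        d=np.array([s[0],s[1],.012])-o['tool_pos']
        print(l,round(m['score'],2),m['extent'],'c',s[:2].round(4),'dia',round(2*s[2],4),'tool delta',(M.T@d).round(4))
E
python3 lid.py pics/w1.png
```

```text
t 1.62 pos [ 0.4271 -0.332   0.2461] q [-0.8  -0.15  1.81 -0.    1.48 -0.05] F [-0.7  0.5  0.2] op 0.0857
[[-0.682  0.003  0.732]
 [-0.732 -0.004 -0.681]
 [ 0.001 -1.     0.005]]
lid_medium_center 0.79 [290.6, 128.7, 347.6, 186.7] c [ 0.4683 -0.3445] dia 0.0576 tool delta [-0.0204  0.2343  0.0376]
lid_medium_center 0.2 [325.7, 0.0, 376.1, 17.2] c [ 0.5877 -0.254 ] dia 0.0406 tool delta [-0.1681  0.2341  0.063 ]
```

View pics/w1.png

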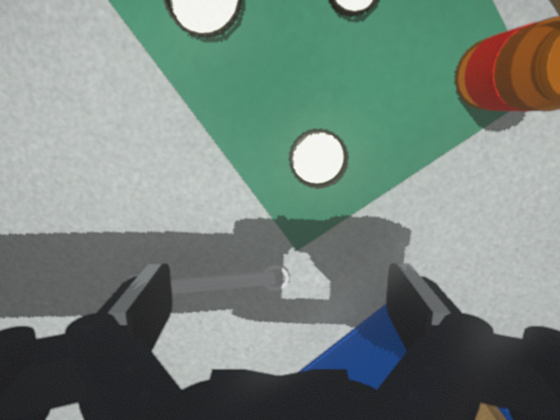

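Call:
{"api": "servo_tool", "payload": {"delta_pos": [[-0.01, 0.03, 0.019], [-0.01, 0.05, 0.019], [0, 0.05, 0], [0, 0, 0]], "dr": [[0, 0, 0], [0, 0, 0], [0, 0, 0], [0, 0, 0]], "grip": [1, 1, 1, 1]}}

```text
t: 2.22
tool_pos: [0.4654, -0.3512, 0.1161]
tool_rot: [-0.743, 1.737, -1.758]
contact_force: [0.3, -0.1, 0.4]
opening: 0.0859
```

```bash
python3 st.py;  python3 lid.py pics/w2.png
```

```text
t 2.23 pos [ 0.4654 -0.3512  0.1161] q [-0.77  0.06  1.83 -0.    1.24 -0.  ] F [ 0.3 -0.1  0.4] op 0.0859
[[-0.694  0.005  0.72 ]
 [-0.72  -0.01  -0.694]
 [ 0.004 -1.     0.01 ]]
lid_medium_center 0.6 [236.0, 160.4, 319.8, 249.7] c [ 0.4694 -0.3447] dia 0.0579 tool delta [-0.0078  0.1073 -0.0056]
```

View pics/w2.png

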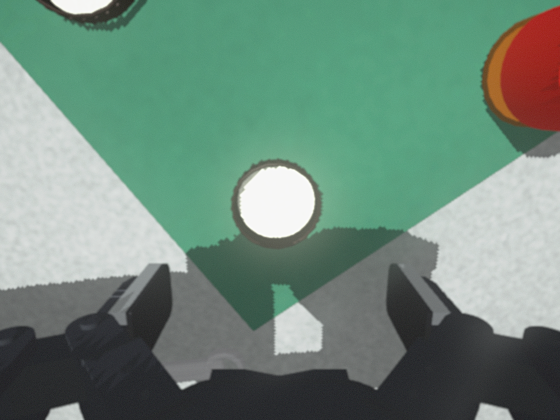

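Run:
```python
from h import *
o=ctrl.get_obs(); M=R.from_rotvec(o['tool_rot']).as_matrix()
for y in [-.005,0,.005,.01,.014,.02]:
    print(y,[proj("wrist",M@[x,y,z]+o['tool_pos'])[0].round(0) for z in (-.0428,.0428) for x in (-.011,.011)])
```

```text
-0.005 [array([164., 268.]), array([169., 320.]), array([395., 268.]), array([390., 320.])]
0 [array([168., 262.]), array([173., 313.]), array([391., 262.]), array([386., 313.])]
0.005 [array([172., 257.]), array([176., 306.]), array([387., 257.]), array([383., 306.])]
0.01 [array([176., 252.]), array([180., 300.]), array([384., 252.]), array([380., 300.])]
0.014 [array([178., 248.]), array([182., 295.]), array([381., 249.]), array([377., 295.])]
0.02 [array([182., 243.]), array([185., 289.]), array([377., 243.]), array([374., 289.])]
```

Call:
{"api": "servo_tool", "payload": {"delta_pos": [[-0.008, 0.03, -0.0055], [0, 0.03, 0], [0, 0, 0]], "dr": [[0, 0, 0], [0, 0, 0], [0, 0, 0]], "grip": [1, 1, 1]}}

```text
t: 2.7
tool_pos: [0.475, -0.3514, 0.0727]
tool_rot: [-0.728, 1.71, -1.782]
contact_force: [-0.5, 0.4, 0.9]
opening: 0.0853
```

```bash
python3 st.py;  python3 lid.py pics/w3.png
```

```text
t 2.7 pos [ 0.475  -0.3514  0.0727] q [-0.76  0.12  1.85 -0.    1.14  0.01] F [-0.5  0.4  0.9] op 0.0853
[[-0.696  0.026  0.718]
 [-0.718 -0.03  -0.695]
 [ 0.004 -0.999  0.04 ]]
lid_medium_center 0.56 [206.2, 182.4, 316.5, 293.1] c [ 0.4697 -0.3446] dia 0.0587 tool delta [-0.0014  0.0622 -0.0128]
```

View pics/w3.png

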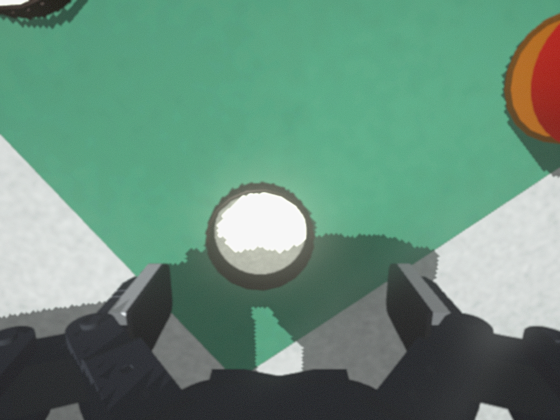

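Call:
{"api": "servo_tool", "payload": {"delta_pos": [[0, 0, -0.008], [0, 0, 0]], "dr": [[-2.3, 0, 0], [0, 0, 0]], "grip": [1, 1]}}

```text
t: 3.05
tool_pos: [0.4729, -0.3496, 0.0808]
tool_rot: [-0.739, 1.737, -1.762]
contact_force: [0.4, -0.2, 0.6]
opening: 0.085
```

```bash
python3 st.py;  python3 lid.py pics/w4.png
```

```text
t 3.05 pos [ 0.4729 -0.3496  0.0808] q [-0.76  0.12  1.83 -0.    1.18  0.01] F [ 0.4 -0.2  0.6] op 0.085
[[-0.696  0.007  0.718]
 [-0.718 -0.011 -0.696]
 [ 0.004 -1.     0.013]]
lid_medium_center 0.59 [217.9, 176.8, 322.5, 284.2] c [ 0.4698 -0.3445] dia 0.0588 tool delta [-0.0017  0.0689 -0.007 ]
```

Call:
{"api": "servo_tool", "payload": {"delta_pos": [[-0.0015, 0, -0.0065], [0, 0.025, 0], [0, 0.02, 0], [0, 0, 0], [0, 0, 0]], "dr": [[-0.7, 0, 0], [0, 0, 0], [0, 0, 0], [0, 0, 0], [0, 0, 0]], "grip": [1, 1, 1, 1, 1]}}

```text
t: 3.78
tool_pos: [0.4696, -0.3439, 0.0359]
tool_rot: [-0.743, 1.747, -1.754]
contact_force: [1.0, 0.3, -0.9]
opening: 0.0854
```

```bash
python3 st.py;  python3 lid.py pics/w5.png
```

```text
t 3.77 pos [ 0.4696 -0.3439  0.0359] q [-0.76  0.17  1.86 -0.    1.11  0.01] F [ 1.   0.3 -0.9] op 0.0854
[[-0.696 -0.001  0.718]
 [-0.718 -0.004 -0.696]
 [ 0.004 -1.     0.002]]
lid_medium_center 0.84 [214.7, 200.2, 350.1, 332.6] c [ 0.4701 -0.3442] dia 0.0592 tool delta [-0.0002  0.0238  0.0007]
```

View pics/w5.png

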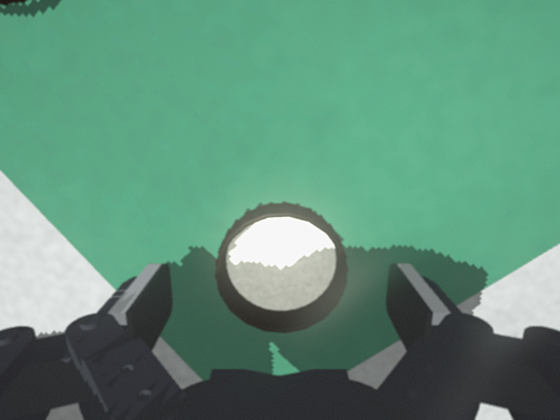

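Call:
{"api": "servo_tool", "payload": {"delta_pos": [[0, 0.012, 0], [0, 0.01, 0], [0, 0, 0], [0, 0, 0]], "dr": [[0, 0, 0], [0, 0, 0], [0, 0, 0], [0, 0, 0]], "grip": [1, 1, 1, 1]}}

```text
t: 4.38
tool_pos: [0.4701, -0.3445, 0.0133]
tool_rot: [-0.743, 1.746, -1.755]
contact_force: [0.9, -0.7, -0.1]
opening: 0.0855
```

```bash
python3 st.py;  python3 lid.py pics/w6.png
```

```text
t 4.38 pos [ 0.4701 -0.3445  0.0133] q [-0.76  0.21  1.86 -0.    1.07  0.01] F [ 0.9 -0.7 -0.1] op 0.0855
[[-0.696  0.     0.718]
 [-0.718 -0.005 -0.696]
 [ 0.004 -1.     0.004]]
lid_medium_center 0.9 [204.5, 215.9, 354.7, 365.7] c [ 0.4702 -0.3441] dia 0.0592 tool delta [-0.0005  0.0013 -0.    ]
```

View pics/w6.png

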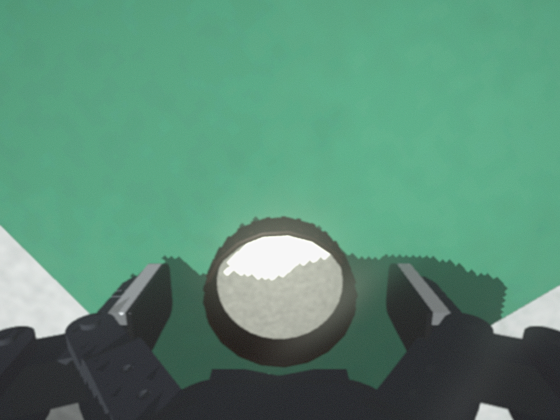

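Centred between the fingers (lid at 280,290). Closing gently.

Call:
{"api": "servo_tool", "payload": {"delta_pos": [[0, 0, 0], [0, 0, 0], [0, 0, 0], [0, 0, 0], [0, 0, 0]], "dr": [[0, 0, 0], [0, 0, 0], [0, 0, 0], [0, 0, 0], [0, 0, 0]], "grip": [0.6, 0.5, 0.4, 0.4, 0.4], "grip_force": 25}}

```text
t: 5.1
tool_pos: [0.4705, -0.3449, 0.0143]
tool_rot: [-0.742, 1.744, -1.756]
contact_force: [-0.2, 0.0, 0.3]
opening: 0.0575
```

```bash
python3 st.py;  python3 lid.py pics/w7.png
```

```text
t 5.1 pos [ 0.4705 -0.3449  0.0143] q [-0.76  0.21  1.86 -0.    1.07  0.01] F [-0.2  0.   0.3] op 0.0575
[[-0.696  0.001  0.718]
 [-0.718 -0.006 -0.696]
 [ 0.003 -1.     0.005]]
lid_medium_center 0.82 [203.7, 217.4, 354.6, 364.1] c [ 0.4704 -0.3443] dia 0.0595 tool delta [-0.0003  0.0023 -0.0005]
```

View pics/w7.png

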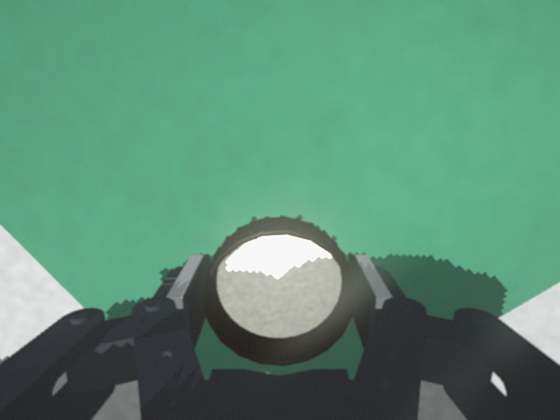

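```bash
cat > ik.py <<'E'
from h import *
Rz=lambda a:R.from_euler('z',a).as_matrix(); Ry=lambda a:R.from_euler('y',a).as_matrix()
M0=R.from_rotvec([-0.29564617,2.07140309,-2.06716489]).as_matrix(); q=[-1.40603,.053347,1.61428790,0,1.47598,-.11901]
C=(Rz(q[0])@Ry(q[1]+q[2]+q[4])@Rz(q[5])).T@M0
o=ctrl.get_obs(); q=o['q']
print(C.round(3)); print(np.abs(Rz(q[0])@Ry(q[1]+q[2]+q[4])@Rz(q[5])@C-R.from_rotvec(o['tool_rot']).as_matrix()).max())
a=np.load('pose.npy')[2]; ex=np.array([np.cos(a),np.sin(a),0]); ey=np.array([-np.sin(a),np.cos(a),0]); t=np.radians(35)
y=np.sin(t)*ex-np.cos(t)*np.array([0,0,1])
for s in (1,-1):
    z=s*ey; M=np.c_[np.cross(y,z),y,z]
    for q1 in (-.1,.1):
        for P in (1.5,1.8):
            D=(Rz(q1)@Ry(P)).T@M@C.T   # Rz(q4)Ry(q5)Rz(q6)
            q5=np.arccos(D[2,2]); q4=np.arctan2(D[1,2],D[0,2]); q6=np.arctan2(D[2,1],-D[2,0])
            print('jaw sign',s,'q1',q1,'P',P,'q4,5,6',np.round([q4,q5,q6],2))
E
python3 ik.py
```

```text
[[ 0.  0. -1.]
 [-1. -0. -0.]
 [-0.  1.  0.]]
0.003489385220570521
jaw sign 1 q1 -0.1 P 1.5 q4,5,6 [ 0.61  1.61 -3.08]
jaw sign 1 q1 -0.1 P 1.8 q4,5,6 [0.63 1.37 3.03]
jaw sign 1 q1 0.1 P 1.5 q4,5,6 [ 0.59  1.5  -2.91]
jaw sign 1 q1 0.1 P 1.8 q4,5,6 [ 0.63  1.25 -3.09]
jaw sign -1 q1 -0.1 P 1.5 q4,5,6 [0.61 1.61 0.06]
jaw sign -1 q1 -0.1 P 1.8 q4,5,6 [ 0.63  1.37 -0.11]
jaw sign -1 q1 0.1 P 1.5 q4,5,6 [0.59 1.5  0.23]
jaw sign -1 q1 0.1 P 1.8 q4,5,6 [0.63 1.25 0.05]
```

Call:
{"api": "servo_tool", "payload": {"delta_pos": [[0, -0.03, 0], [0, -0.06, 0], [0, -0.06, 0], [0, -0.06, 0], [0, -0.05, 0]], "dr": [[0, 0, 0], [0, 0, 0], [0, 0, 0], [0, 0, 0], [0, 0, 0]], "grip": [0.4, 0.4, 0.4, 0.4, 0.4]}}

```text
t: 5.82
tool_pos: [0.4675, -0.341, 0.2745]
tool_rot: [-0.748, 1.759, -1.746]
contact_force: [0.8, -0.5, -0.5]
opening: 0.0574
```

```bash
python3 st.py;  python3 lid.py pics/w8.png
```

```text
t 5.83 pos [ 0.4675 -0.341   0.2745] q [-0.76 -0.07  1.68 -0.    1.53  0.01] F [ 0.8 -0.5 -0.5] op 0.0574
[[-0.696 -0.009  0.718]
 [-0.718  0.004 -0.696]
 [ 0.004 -1.    -0.009]]
lid_medium_center 0.71 [203.6, 216.2, 354.7, 367.7] c [ 0.3614 -0.4449] dia 0.1883 tool delta [ 0.1477  0.2717 -0.0078]
```

View pics/w8.png

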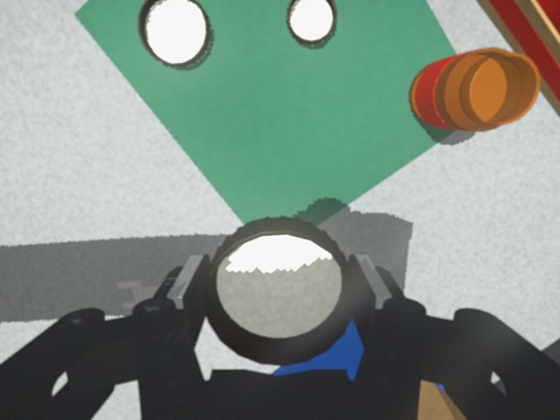

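Call:
{"api": "servo_tool", "payload": {"delta_pos": [[-0.036, -0.006, -0.035], [-0.041, -0.006, -0.029], [-0.045, -0.006, -0.022], [-0.048, -0.006, -0.014], [-0.05, -0.006, -0.006]], "dr": [[0, -9.2, 0], [0, -9.2, 0], [0, -9.2, 0], [0, -9.2, 0], [0, 0, 0]], "grip": [0.4, 0.4, 0.4, 0.4, 0.4]}}

```text
t: 6.55
tool_pos: [0.4665, -0.0878, 0.3068]
tool_rot: [-1.158, 1.292, -1.293]
contact_force: [-0.4, 0.1, -0.1]
opening: 0.0574
```

```bash
cat > goal.py <<'E'
from h import *
import sys
# args: s(along slope from lip, m), off (lid bottom off ramp)
s,off=float(sys.argv[1]),float(sys.argv[2])
x0,y0,a,xl=np.load('pose.npy')[:4]; t=np.radians(35); c,sn=np.cos(t),np.sin(t)
ex=np.array([np.cos(a),np.sin(a),0]); ez=np.array([0,0,1.]); n=-sn*ex+c*ez; u=c*ex+sn*ez
Pl=np.array([x0,y0,0])+xl*ex+.149*ez
P=Pl+u*s+n*(off+.0113)
o=ctrl.get_obs(); M=R.from_rotvec(o['tool_rot']).as_matrix()
y=-n; z=np.array([np.sin(a),-np.cos(a),0]); G=np.c_[np.cross(y,z),y,z]
d=o['tool_pos']-Pl
print('t',round(o['t'],2),'pos',o['tool_pos'].round(4),'q',o['q'].round(2),'F',o['contact_force'].round(1),'op',round(o['opening'],4))
print('in ramp frame: s %.4f across %.4f lid-bottom off %.4f'%(d@u,d@z,d@n-.0113))
print('tool delta',(M.T@(P-o['tool_pos'])).round(4),'world',(P-o['tool_pos']).round(4),'dr deg',np.degrees(R.from_matrix(M.T@G).as_rotvec()).round(1))
E
python3 goal.py .06 .12
```

```text
t 6.55 pos [ 0.4665 -0.0878  0.3068] q [-0.34 -0.35  1.87 -0.    1.62 -0.23] F [-0.4  0.1 -0.1] op 0.0574
in ramp frame: s -0.1355 across 0.0181 lid-bottom off 0.2763
tool delta [-0.2501  0.0151 -0.0145] world [ 0.0138  0.2501 -0.0159] dr deg [ 0.4  0.8 35.2]
```

Call:
{"api": "servo_tool", "payload": {"delta_pos": [[-0.04, 0, -0.003], [-0.04, 0.006, -0.003], [-0.038, 0.012, -0.003], [-0.035, 0.018, -0.003], [0, 0, 0]], "dr": [[0, 0, 8.8], [0, 0, 8.8], [0, 0, 8.8], [0, 0, 8.8], [0, 0, 0]], "grip": [0.4, 0.4, 0.4, 0.4, 0.4]}}

```text
t: 7.18
tool_pos: [0.4704, 0.0812, 0.3044]
tool_rot: [-0.663, 1.496, -0.814]
contact_force: [-0.6, -0.4, -0.0]
opening: 0.0573
```

```bash
python3 goal.py .06 .12
python3 - <<'E'
from h import *
im=ctrl.get_image("wrist"); cv2.imwrite("pics/w9.png",im[:,:,::-1])
E
```

```text
t 7.17 pos [0.4704 0.0812 0.3044] q [-0.32 -0.36  1.97  0.62  1.67 -0.19] F [-0.6 -0.4 -0. ] op 0.0573
in ramp frame: s 0.0007 across 0.0005 lid-bottom off 0.1779
tool delta [-0.0582  0.0589  0.0013] world [ 0.0099  0.0811 -0.0134] dr deg [ 0.9  0.8 -1.1]
```

View pics/w9.png

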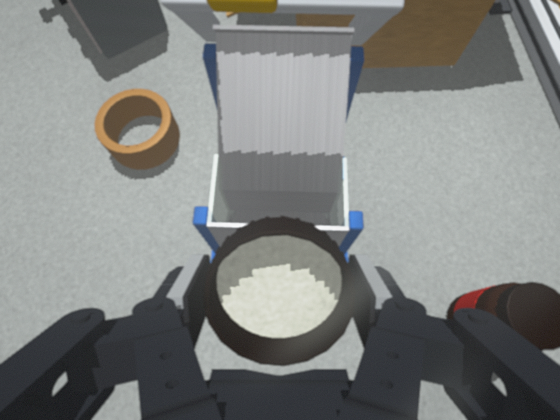

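Run:
```python
from ov import *
im=cv2.imread("pics/w9.png")
overlay("wrist",im,np.load('pose.npy'),(160,0,420,240),2.4,"pics/o_w9.png")
cv2.imwrite("pics/z_w9.png",cv2.resize(im[0:240,160:420],None,fx=2.4,fy=2.4,interpolation=cv2.INTER_CUBIC))
```

```text
(no output)
```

View pics/o_w9.png

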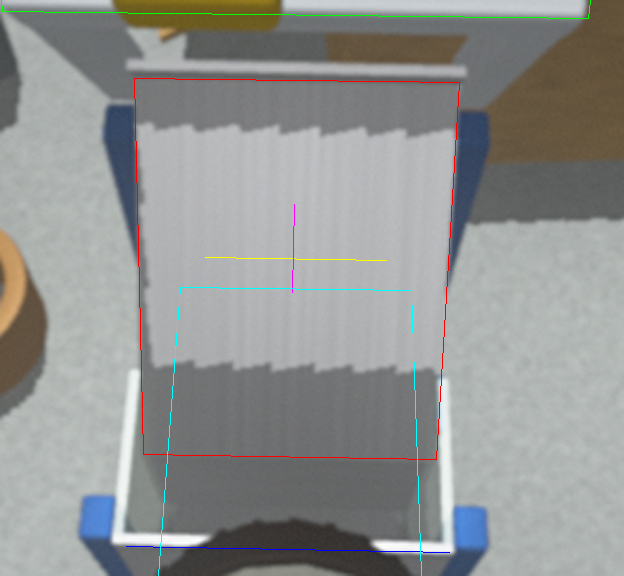

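View pics/z_w9.png

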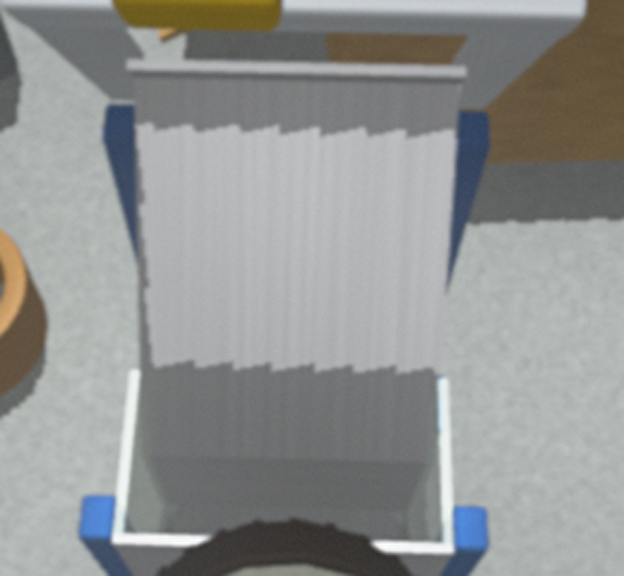

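Call:
{"api": "servo_tool", "payload": {"delta_pos": [[-0.03, 0.02, 0.001], [-0.026, 0.02, 0], [0, 0.015, 0], [0, 0, 0]], "dr": [[0.9, 0.8, -1.1], [0, 0, 0], [0, 0, 0], [0, 0, 0]], "grip": [0.4, 0.4, 0.4, 0.4]}}

```text
t: 7.72
tool_pos: [0.4829, 0.1557, 0.2928]
tool_rot: [-0.665, 1.49, -0.859]
contact_force: [-0.7, 0.7, -0.7]
opening: 0.0569
```

```bash
python3 goal.py .058 .05
python3 - <<'E'
from ov import *
im=ctrl.get_image("wrist")[:,:,::-1].copy(); cv2.imwrite("pics/w10.png",im)
overlay("wrist",im,np.load('pose.npy'),(0,0,560,420),1.4,"pics/o_w10.png")
s=ctrl.get_image("side")[:,:,::-1]
cv2.imwrite("pics/s10.png",cv2.resize(s[60:260,120:320],None,fx=3,fy=3,interpolation=cv2.INTER_CUBIC))
E
```

```text
t 7.72 pos [0.4829 0.1557 0.2928] q [-0.15 -0.36  1.98  0.6   1.53 -0.04] F [-0.7  0.7 -0.7] op 0.0569
in ramp frame: s 0.0560 across 0.0035 lid-bottom off 0.1251
tool delta [-0.0028  0.075  -0.004 ] world [ 0.0022  0.0448 -0.0604] dr deg [-0.4 -0.   0.6]
```

View pics/o_w10.png

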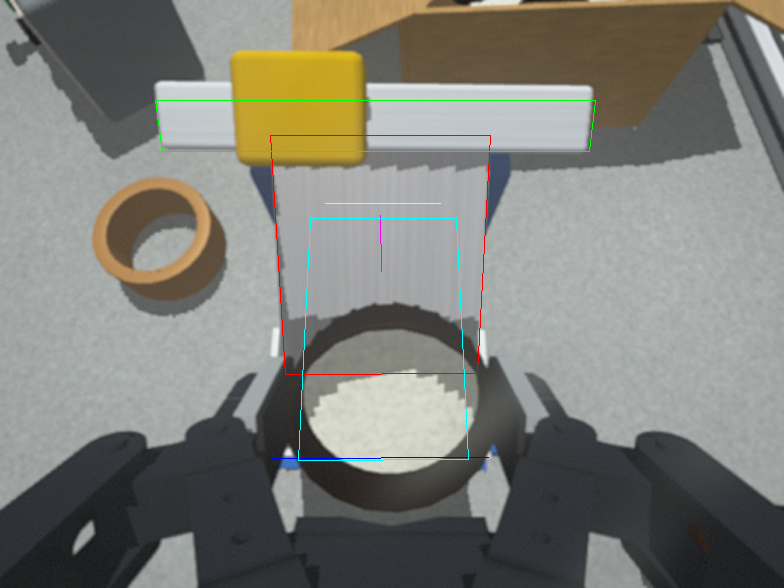

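View pics/s10.png

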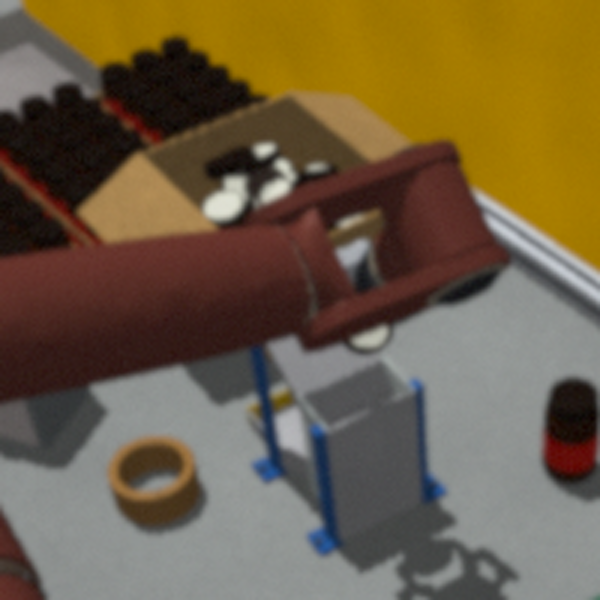

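Call:
{"api": "servo_tool", "payload": {"delta_pos": [[-0.002, 0.025, -0.0035], [0, 0.025, 0], [0, 0.02, 0], [0, 0, 0]], "dr": [[-0.4, 0, 0.6], [0, 0, 0], [0, 0, 0], [0, 0, 0]], "grip": [0.4, 0.4, 0.4, 0.4]}}

```text
t: 8.32
tool_pos: [0.4882, 0.1934, 0.2382]
tool_rot: [-0.655, 1.494, -0.855]
contact_force: [-0.5, 0.2, 0.2]
opening: 0.0571
```

```bash
python3 goal.py .058 .012
python3 - <<'E'
from ov import *
im=ctrl.get_image("wrist")[:,:,::-1].copy(); cv2.imwrite("pics/w11.png",im)
overlay("wrist",im,np.load('pose.npy'),(0,0,560,420),1.4,"pics/o_w11.png")
E
```

```text
t 8.32 pos [0.4882 0.1934 0.2382] q [-0.07 -0.3   2.02  0.62  1.4  -0.04] F [-0.5  0.2  0.2] op 0.0571
in ramp frame: s 0.0558 across 0.0039 lid-bottom off 0.0585
tool delta [-0.0023  0.0465 -0.0044] world [-0.0003  0.0287 -0.0368] dr deg [-0.5 -0.2  0.1]
```

View pics/o_w11.png

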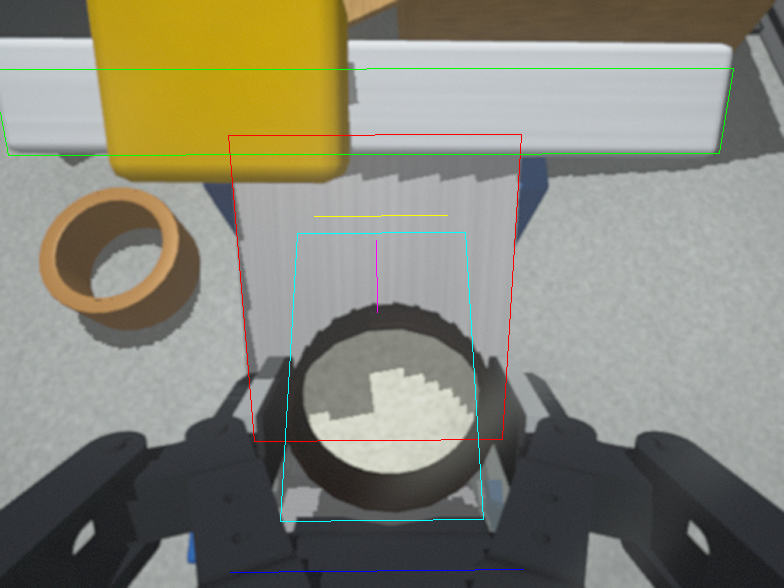

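Call:
{"api": "servo_tool", "payload": {"delta_pos": [[-0.002, 0.015, -0.0043], [0, 0.015, 0], [0, 0.01, 0], [0, 0, 0]], "dr": [[-0.5, 0, 0], [0, 0, 0], [0, 0, 0], [0, 0, 0]], "grip": [0.4, 0.4, 0.4, 0.4]}}

```text
t: 8.88
tool_pos: [0.489, 0.2184, 0.2074]
tool_rot: [-0.658, 1.495, -0.852]
contact_force: [-0.7, -0.3, -0.4]
opening: 0.0571
```

```bash
python3 goal.py .058 .0
python3 - <<'E'
from ov import *
im=ctrl.get_image("wrist")[:,:,::-1].copy(); cv2.imwrite("pics/w12.png",im)
overlay("wrist",im,np.load('pose.npy'),(0,0,560,420),1.4,"pics/o_w12.png")
E
```

```text
t 8.88 pos [0.489  0.2184 0.2074] q [-0.01 -0.25  2.04  0.63  1.32 -0.03] F [-0.7 -0.3 -0.4] op 0.0571
in ramp frame: s 0.0586 across 0.0016 lid-bottom off 0.0190
tool delta [ 0.0006  0.019  -0.0017] world [-0.0002  0.0106 -0.0159] dr deg [-0.3 -0.1  0.1]
```

View pics/o_w12.png

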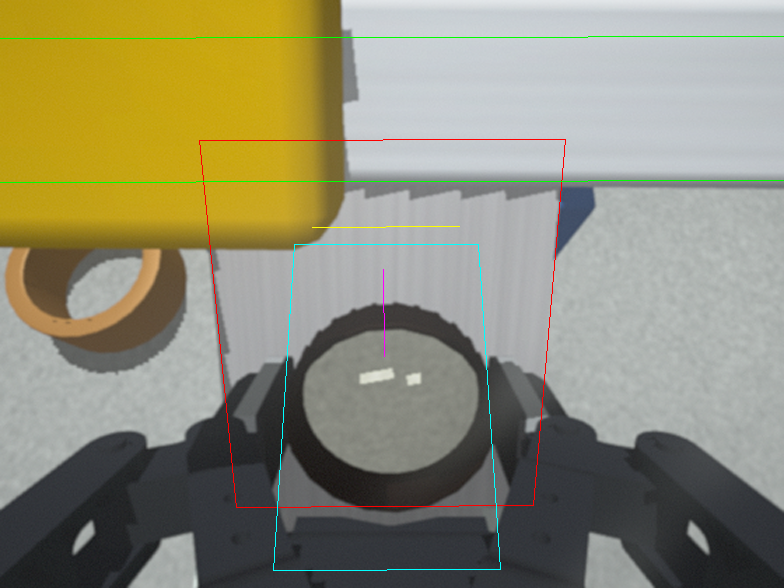

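Call:
{"api": "servo_tool", "payload": {"delta_pos": [[0, 0.008, -0.0015], [0, 0.005, 0], [0, 0, 0], [0, 0, 0]], "dr": [[-0.3, 0, 0], [0, 0, 0], [0, 0, 0], [0, 0, 0]], "grip": [0.4, 0.4, 0.4, 0.4]}}

```text
t: 9.43
tool_pos: [0.4892, 0.2263, 0.1973]
tool_rot: [-0.661, 1.496, -0.849]
contact_force: [-0.5, -0.2, -0.0]
opening: 0.0572
```

```bash
python3 goal.py .058 .0
python3 - <<'E'
from ov import *
im=ctrl.get_image("wrist")[:,:,::-1].copy(); cv2.imwrite("pics/w13.png",im)
E
```

```text
t 9.43 pos [0.4892 0.2263 0.1973] q [ 0.   -0.24  2.05  0.63  1.3  -0.03] F [-0.5 -0.2 -0. ] op 0.0572
in ramp frame: s 0.0592 across 0.0008 lid-bottom off 0.0062
tool delta [ 0.0012  0.0062 -0.0008] world [-0.0005  0.0027 -0.0058] dr deg [-0.1 -0.1  0.1]
```

View pics/w13.png

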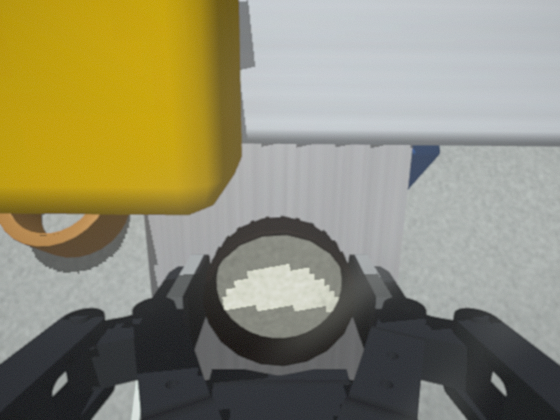

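Down in 2–3 mm steps, watching the force.

Call:
{"api": "servo_tool", "payload": {"delta_pos": [[0, 0.004, -0.0007], [0, 0, 0], [0, 0, 0]], "dr": [[0, 0, 0], [0, 0, 0], [0, 0, 0]], "grip": [0.4, 0.4, 0.4]}}

```text
t: 9.85
tool_pos: [0.489, 0.2286, 0.1942]
tool_rot: [-0.66, 1.496, -0.849]
contact_force: [-0.2, -0.7, -0.2]
opening: 0.0573
```

```bash
python3 goal.py .058 .0
```

```text
t 9.85 pos [0.489  0.2286 0.1942] q [ 0.01 -0.23  2.05  0.63  1.29 -0.03] F [-0.2 -0.7 -0.2] op 0.0573
in ramp frame: s 0.0593 across 0.0003 lid-bottom off 0.0023
tool delta [ 0.0013  0.0023 -0.0003] world [-0.0002  0.0003 -0.0026] dr deg [-0.1 -0.1  0.1]
```

Call:
{"api": "servo_tool", "payload": {"delta_pos": [[0, 0.0015, 0], [0, 0, 0]], "dr": [[0, 0, 0], [0, 0, 0]], "grip": [0.4, 0.4]}}

```text
t: 10.1
tool_pos: [0.4892, 0.2295, 0.1929]
tool_rot: [-0.66, 1.496, -0.849]
contact_force: [-0.4, 0.1, -0.4]
opening: 0.057
```

Call:
{"api": "servo_tool", "payload": {"delta_pos": [[0, 0.0015, 0], [0, 0, 0]], "dr": [[0, 0, 0], [0, 0, 0]], "grip": [0.4, 0.4]}}

```text
t: 10.35
tool_pos: [0.4902, 0.23, 0.1931]
tool_rot: [-0.659, 1.493, -0.85]
contact_force: [-0.1, 0.3, -1.3]
opening: 0.0576
```

```bash
python3 goal.py .058 .0
```

```text
t 10.35 pos [0.4902 0.23   0.1931] q [ 0.01 -0.23  2.05  0.63  1.28 -0.03] F [-0.1  0.3 -1.3] op 0.0576
in ramp frame: s 0.0599 across 0.0013 lid-bottom off 0.0006
tool delta [ 0.0019  0.0006 -0.0013] world [-0.0014 -0.0011 -0.0016] dr deg [-0.3  0.   0.1]
```

Call:
{"api": "servo_tool", "payload": {"delta_pos": [[0, 0.0015, 0], [0, 0, 0], [0, 0, 0]], "dr": [[0, 0, 0], [0, 0, 0], [0, 0, 0]], "grip": [0.4, 0.4, 0.4]}}

```text
t: 10.72
tool_pos: [0.4913, 0.2306, 0.1933]
tool_rot: [-0.658, 1.491, -0.851]
contact_force: [-0.4, -0.7, 0.5]
opening: 0.0572
```

```bash
python3 goal.py .058 .0
```

```text
t 10.72 pos [0.4913 0.2306 0.1933] q [ 0.01 -0.23  2.05  0.63  1.28 -0.03] F [-0.4 -0.7  0.5] op 0.0572
in ramp frame: s 0.0606 across 0.0023 lid-bottom off 0.0003
tool delta [ 0.0026  0.0003 -0.0023] world [-0.0025 -0.0017 -0.0017] dr deg [-0.4  0.1  0.1]
```

Call:
{"api": "servo_tool", "payload": {"delta_pos": [[0.0015, 0.0015, -0.0015], [0, 0, 0], [0, 0, 0]], "dr": [[0, 0, 0], [0, 0, 0], [0, 0, 0]], "grip": [0.4, 0.4, 0.4]}}

```text
t: 11.1
tool_pos: [0.4912, 0.2304, 0.193]
tool_rot: [-0.654, 1.488, -0.852]
contact_force: [0.5, -1.1, 1.8]
opening: 0.057
```

```bash
python3 goal.py .058 .0
```

```text
t 11.1 pos [0.4912 0.2304 0.193 ] q [ 0.01 -0.23  2.05  0.63  1.28 -0.03] F [ 0.5 -1.1  1.8] op 0.057
in ramp frame: s 0.0603 across 0.0022 lid-bottom off 0.0002
tool delta [ 0.0023  0.0002 -0.0022] world [-0.0024 -0.0014 -0.0015] dr deg [-0.6  0.1 -0. ]
```

Call:
{"api": "servo_tool", "payload": {"delta_pos": [[0, 0, 0], [0, 0, 0], [0, 0, 0], [0, 0, 0]], "dr": [[0, 0, 0], [0, 0, 0], [0, 0, 0], [0, 0, 0]], "grip": [1, 1, 1, 1]}}

```text
t: 11.6
tool_pos: [0.4898, 0.2307, 0.191]
tool_rot: [-0.657, 1.491, -0.851]
contact_force: [0.0, -0.5, 0.6]
opening: 0.0852
```

```bash
python3 goal.py .058 .0
python3 - <<'E'
from ov import *
im=ctrl.get_image("wrist")[:,:,::-1].copy(); cv2.imwrite("pics/w14.png",im)
E
```

```text
t 11.6 pos [0.4898 0.2307 0.191 ] q [ 0.01 -0.23  2.05  0.63  1.28 -0.03] F [ 0.  -0.5  0.6] op 0.0852
in ramp frame: s 0.0593 across 0.0008 lid-bottom off -0.0015
tool delta [ 0.0013 -0.0015 -0.0008] world [-0.001  -0.0018  0.0005] dr deg [-0.4  0.1  0. ]
```

View pics/w14.png

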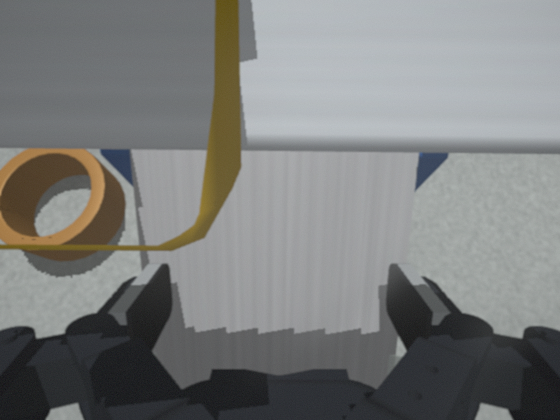

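Lid has slid off. Retreating square off the ramp.

Call:
{"api": "servo_tool", "payload": {"delta_pos": [[0, -0.03, 0], [0, -0.05, 0], [0, -0.05, 0], [0, -0.05, 0], [0.03, -0.04, 0]], "dr": [[0, 0, 0], [0, 0, 0], [0, 0, 0], [0, 0, 0], [0, 0, 0]], "grip": [1, 1, 1, 1, 1]}}

```text
t: 12.28
tool_pos: [0.4669, 0.0798, 0.3564]
tool_rot: [-0.664, 1.493, -0.846]
contact_force: [0.0, -0.7, -0.3]
opening: 0.0854
```

Call:
{"api": "servo_tool", "payload": {"delta_pos": [[0.06, 0, 0], [0.06, 0, 0], [0.06, 0, 0], [0.05, 0, 0], [0, 0, 0]], "dr": [[0, 0, 0], [0, 0, 0], [0, 0, 0], [0, 0, 0], [0, 0, 0]], "grip": [1, 1, 1, 1, 1]}}

```text
t: 12.9
tool_pos: [0.4449, -0.1164, 0.2265]
tool_rot: [-0.658, 1.483, -0.855]
contact_force: [-0.3, -0.1, -0.6]
opening: 0.0853
```

```bash
python3 st.py
python3 - <<'E'
from ov import *
im=ctrl.get_image("top")[:,:,::-1]; cv2.imwrite("pics/t15.png",im)
s=ctrl.get_image("side")[:,:,::-1]; w=ctrl.get_image("wrist")[:,:,::-1]
a=cv2.resize(im[165:275,95:235],(600,471),interpolation=cv2.INTER_CUBIC); cv2.imwrite("pics/t15z.png",a)
cv2.imwrite("pics/w15.png",w)
cv2.imwrite("pics/s15.png",cv2.resize(s[100:270,150:310],None,fx=3.5,fy=3.5,interpolation=cv2.INTER_CUBIC))
E
```

```text
t 12.9 pos [ 0.4449 -0.1164  0.2265] q [-0.71 -0.2   1.97  0.51  1.71 -0.6 ] F [-0.3 -0.1 -0.6] op 0.0853
[[-0.098  0.084  0.992]
 [-0.816  0.564 -0.129]
 [-0.57  -0.821  0.014]]
```

View pics/t15.png

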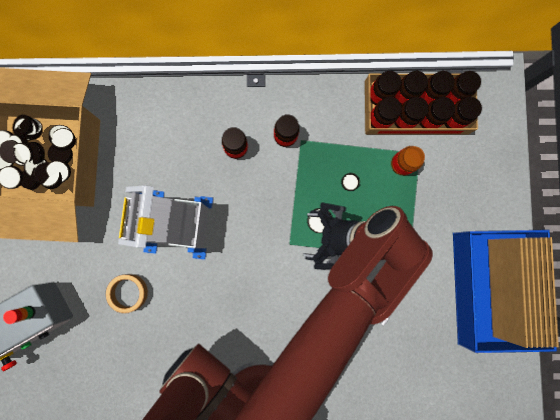

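View pics/t15z.png

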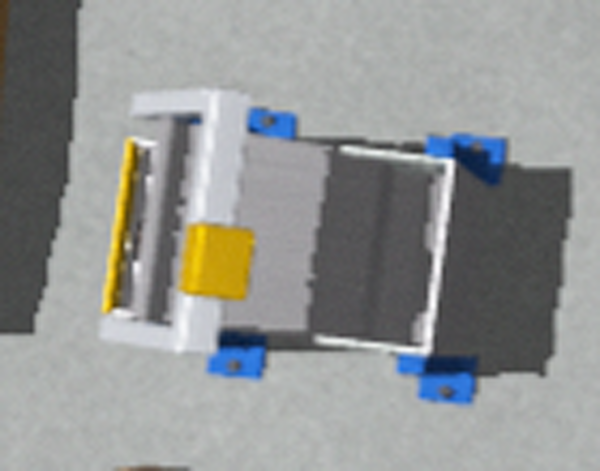

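View pics/s15.png

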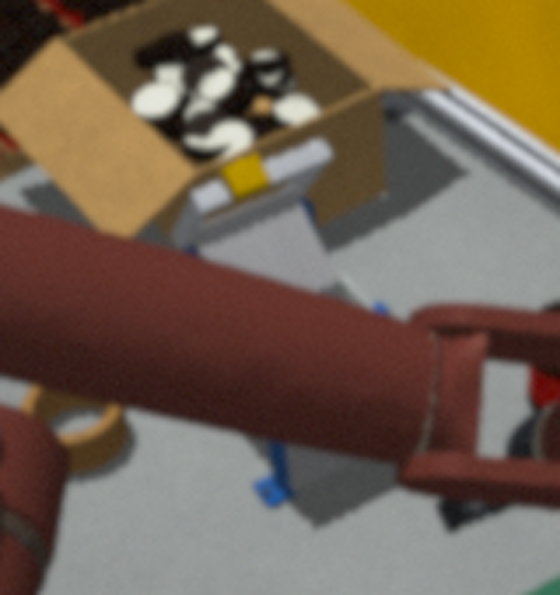

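View pics/w15.png

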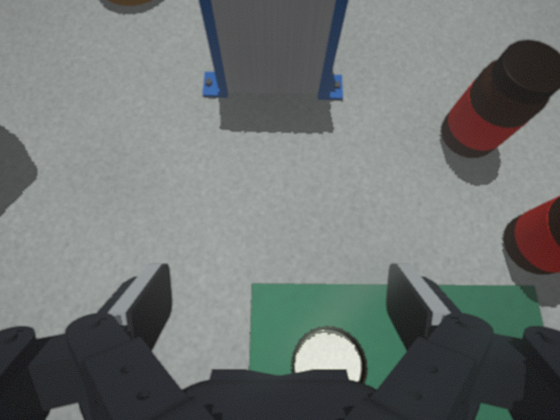

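Run:
```python
from h import *
p,f,Mc=cam("wrist"); o=ctrl.get_obs(); M=R.from_rotvec(o['tool_rot']).as_matrix()
print('eye in tool',(M.T@(p['eye']-o['tool_pos'])).round(3),'fwd in tool',(M.T@Mc[:,2]).round(3),'right',(M.T@Mc[:,0]).round(3))
x0,y0,a,xl=np.load('pose.npy')[:4]
T=np.array([x0,y0,0])+np.array([np.cos(a),np.sin(a),0])*.066; print('tray~',T)
for m in ctrl.masks_of("top","lid_medium_center")[:3]: print(m['score'],m['extent'])
```

```text
eye in tool [-0.069 -0.128  0.   ] fwd in tool [ 0.268  0.963 -0.   ] right [-0.  0.  1.]
tray~ [0.50007878 0.31720457 0.        ]
```

Call:
{"api": "servo_tool", "payload": {"delta_pos": [[0, -0.05, 0], [0, -0.05, 0], [0, -0.05, 0], [0, -0.04, 0], [-0.03, 0, 0]], "dr": [[0, 0, -9], [0, 0, -9], [0, 0, -9], [0, 0, -9], [0, 0, 0]], "grip": [1, 1, 1, 1, 1]}}

```text
t: 13.72
tool_pos: [0.4385, -0.1491, 0.4153]
tool_rot: [-1.164, 1.252, -1.347]
contact_force: [1.2, -0.1, -1.1]
opening: 0.0853
```

Call:
{"api": "servo_tool", "payload": {"delta_pos": [[-0.06, 0, 0], [-0.06, 0, 0], [-0.06, 0, 0], [-0.06, 0, 0], [-0.06, 0, 0]], "dr": [[0, 0, 0], [0, 0, 0], [0, 0, 0], [0, 0, 0], [0, 0, 0]], "grip": [1, 1, 1, 1, 1]}}

```text
t: 14.35
tool_pos: [0.472, 0.1614, 0.4115]
tool_rot: [-1.149, 1.232, -1.35]
contact_force: [-0.4, -0.6, 0.2]
opening: 0.0851
```

Call:
{"api": "servo_tool", "payload": {"delta_pos": [[-0.06, 0, 0], [-0.06, 0, 0], [-0.06, 0, 0], [-0.05, 0, 0], [0, 0, 0]], "dr": [[0, 0, 0], [0, 0, 0], [0, 0, 0], [0, 0, 0], [0, 0, 0]], "grip": [1, 1, 1, 1, 1]}}

```text
t: 14.98
tool_pos: [0.4902, 0.4054, 0.4091]
tool_rot: [-1.144, 1.217, -1.336]
contact_force: [0.5, -1.2, 0.0]
opening: 0.0853
```

```bash
python3 st.py
python3 - <<'E'
from ov import *
s=ctrl.get_image("side")[:,:,::-1]; w=ctrl.get_image("wrist")[:,:,::-1]
cv2.imwrite("pics/w16.png",w)
cv2.imwrite("pics/s16.png",cv2.resize(s[100:270,150:310],None,fx=3.5,fy=3.5,interpolation=cv2.INTER_CUBIC))
E
```

```text
t 14.97 pos [0.4902 0.4054 0.4091] q [ 0.6   0.02  1.38 -0.07  1.72  0.69] F [ 0.5 -1.2  0. ] op 0.0853
[[-0.098  0.058  0.994]
 [-0.995 -0.04  -0.095]
 [ 0.034 -0.997  0.062]]
```

View pics/s16.png

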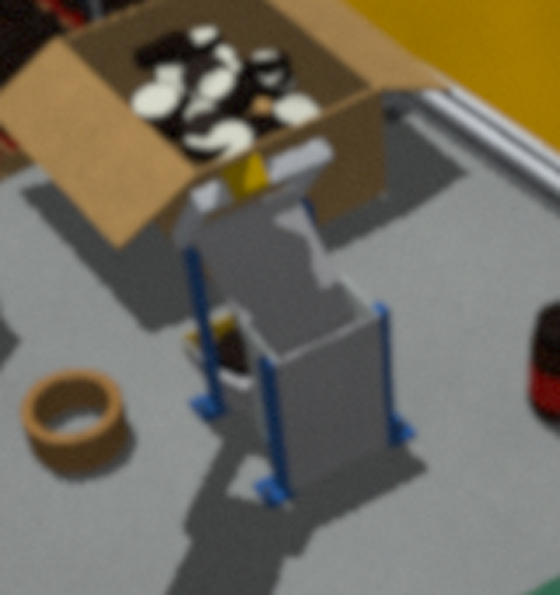

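View pics/w16.png

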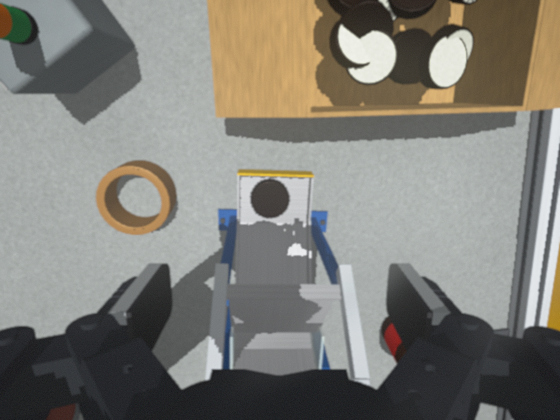

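Run:
```python
from h import *
C=cam("wrist"); w=cv2.imread("pics/w16.png")
cv2.imwrite("pics/w16z.png",cv2.resize(w[155:245,215:335],None,fx=6,fy=6,interpolation=cv2.INTER_CUBIC))
g=cv2.cvtColor(w,6)[175:222,245:305]; b=((g<70)*1).astype(np.uint8)
n,l,s,c=cv2.connectedComponentsWithStats(b); print(s[1:],c[1:])
i=1+np.argmax(s[1:,4]); cs,_=cv2.findContours((l==i).astype(np.uint8),0,1)
cc=max(cs,key=len)[:,0]+[245,175]; print(cv2.fitEllipse(cc))
for z in(.015,.024):
    W=onz("wrist",cc,z,C); print(z,np.ptp(W,0).round(4),W.mean(0).round(4))
```

```text
[[  7   5  36  37 988]] [[24.62550607 23.90384615]]
((269.50970458984375, 198.2000274658203), (35.008689880371094, 36.06498336791992), 176.52903747558594)
0.015 [0.0533 0.0569 0.    ] [0.4947 0.3245 0.015 ]
0.024 [0.0524 0.0559 0.    ] [0.4946 0.3271 0.024 ]
```

View pics/w16z.png

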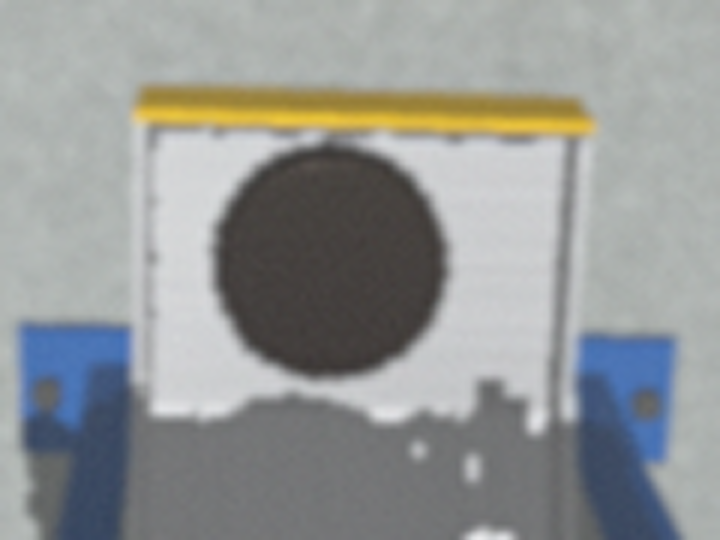

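Run:
```python
from h import *
im=ctrl.get_image("top"); cv2.imwrite("pics/t17.png",im[:,:,::-1])
for l in ["lid_small_center","lid_large_center","open_jar_neck"]:
    m=ctrl.masks_of("top",l)[0]; print(l,np.round(m['extent'],1))
print(ctrl.get_obs()['contact_force'].round(1)); print(ctrl.finish_job())
```

```text
lid_small_center [342.2 174.7 362.3 191.6]Traceback (most recent call last):
  File "<stdin>", line 4, in <module>
IndexError: list index out of range
```

View pics/t17.png

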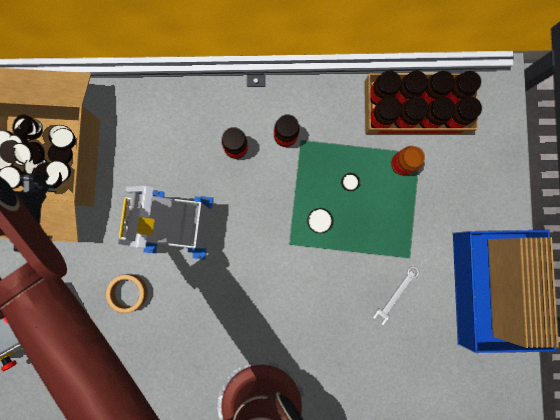

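The detector missed the large lid, but the picture shows it unmoved at (320,221). The small lid, jars, tape and wrench are also where they started.

```bash
python3 -c "
from station import ctrl
print(ctrl.get_obs()['contact_force'].round(1)); print(ctrl.finish_job())"
```

```text
[0.2 0.3 0.1]
the job is handed in; nothing more can be done
None
```

The job is done and handed in at about 15 s, well inside the 38 s limit. The medium lid lies flat in the exit tray with its closed top up.

**What I did:** I picked the 58 mm lid (it measured about 58 mm in the wrist picture). I carried it with the gripper square to the 35° ramp and lowered it at the laying spot until it touched with about 2 N. I let it go there and backed straight out past the bridge.

**Last checks:**
- **Lid:** the wrist picture shows it as a dark, round disc near the end stop, and the side picture shows it in the tray too.
- **Other things:** by eye in the final top picture, the other two lids, the jars, the wrench and the tape roll are where they started.
- **Forces:** the forces I read after each move stayed below about 3 N. At hand-in the reading was close to zero and the gripper was clear of everything.

**Checks that failed or disagreed:**
- The detector missed the large lid in the last top picture, so I confirmed it by eye. The script stopped there, before the open jar was looked for, so I checked that by eye as well.
- With the gripper down on the ramp, the wrist camera's view cut into the yellow sensor on the bridge. No force showed, so I don't think anything touched it.

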